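# Slide the tea light along the tray rail into its corner pocket

### The arm

A 6-joint arm with a two-finger parallel gripper is mounted at the origin on a cart in front of the work surface, level with it; the furniture and walls round the work are solid. World frame = base frame: x ahead of the robot, y to its left, z up, the work surface at z = 0. Lengths are in m, angles in rad, forces in N, time in s.
With the tool pointing down it reaches from about 0.375 to 0.975 m from the base axis. Payload 3.8 kg.
Tool frame: the origin (TCP) lies at the very end of the fingers, on their centre line; the grasp point (between the pads) lies 19 mm behind it; z points along the fingers, y is the line along which they close (so a half turn about z gives the same grasp; the last joint's range is limited). The gripper opens to 88 mm and grips with 3 to 60 N. Pads are 18 mm wide; open, the fingers measure 123 mm over their backs; the gripper's body (75 mm by 187 mm) begins 45 mm behind the grasp point.
Start: joints at [1.078, 0.264, 1.604, -0, 1.274, -0.037], TCP at [0.297, 0.606, 0.239] pointing down, gripper open.
Joint ranges: [-2.63, 2.63], [-0.94, 2.18], [0.31, 2.57], [-1.31, 4.45], [0, 2.66], [-2.55, 2.55]. Speed limits (rad/s): [2.57, 2.57, 3.14, 3.14, 3.14, 3.14].

### API

Orientations are given as a unit quaternion [w, x, y, z].
In Python, from plant import ctrl, imaging gives the robot as it stands.
- The arm moves only by the shell command python3 -m jog 'ROWS'. ROWS is JSON, a list of rows, each an object with "linear": the shift along the tool's x, y, z scaled (see below), a list of three; "dr": the turn, a rotation vector about the tool's x, y, z scaled (see below), a list of three; "grip": the opening, from 0 (shut) to 1 (fully open). In form: [{"linear": [dx, dy, dz], "dr": [rx, ry, rz], "grip": grip}, ...]. A call has 1 to 20 rows; each row shifts and turns the commanded pose from where the row before left it, along the tool's axes as they then stand; what a row does not reach is not made up. The controller multiplies each number of a shift by 30 mm and each number of a turn by 8 degrees. A row lasts 1/10 s, in which the tool goes at most 50 mm and 8.59 degrees, less where a joint would pass 70% of its speed; a pose out of reach is approached as far as the arm can. A call with a number of a shift or a turn outside -1 to 1 is refused whole. A call with a gripper value outside its range is refused whole. The fingers move at their own pace and stop on an object; the grip force is fixed at half the most. Time passes only in rows, so rows that do not move let the fingers close. It gives the time, the measured TCP pose, the force, the opening and the grip force at its end, in the units of the state.
- ctrl.observe(): the state, without advancing time (a new reading comes with each control period).
- imaging.snapshot(name): name is "scene" or "top"; returns a dict with "image" (480x640x3 uint8, red, green, blue), "mtx" (3x3 intrinsics, pixels), "D" ([k1, k2, p1, p2, k3] as OpenCV has them; the pictures are not rectified), "world_from_camera" (4x4, takes a point from camera to world coordinates). Camera axes: x right, y down, z forward; pixel columns grow to the right and rows downward; lengths in m; the calibration is good to about 2 mm. A picture is of the moment at which its call begins. There is no depth.
- ctrl.sign_off(): hands the job in; it is judged then, once.
The state is a dict: "time_s": time; "q": joint angles; "qvel": joint speeds; "effort": joint torques, N m; "tool_pos": TCP position; "ee_rot": TCP orientation; "contact_force": force on the tool from outside, world axes, zero at the start; "wrist_torque": the same for the moment, N m; "opening": opening from 0.0 (shut) to 1.0 (fully open); "finger_force": force on a finger pad.
Only numpy, scipy, OpenCV 4.12 (cv2) and the standard library are available. Lean on these libraries where they do the work, as an engineer would, in place of code of your own. Each camera call takes 0.05 s, during which the arm holds its last target. There are 200 camera calls.

### The job

Park the tea light in its corner pocket of the wooden tray without picking it up: with the fingertips, push it straight back against the tray's far wall, then slide it along that wall, keeping it against the wall, until it sits fully home in the corner behind the little blue wooden strip. Do not lift or tip it, leave the shaker and the bowl in the tray where they stand, and finish with the arm clear.

Things in the scene. Friction and masses are not known exactly. Their poses are not given: they have to be found in the camera images.
- tray: Low brown wooden tray, 295 x 272 mm, 40 mm high, fixed. Origin: centre of underside, z up; x runs along its far wall, y points away from the robot to the far wall. Flat inner floor 8 mm above origin, x -136 to 136, y -124 to 124 mm. The far wall (the rail) is plain: inner face y = +124 mm, top at 36 mm. End walls: inner faces x = +-136 mm, 40 mm high, with finger holes.
- strip: Blue-painted wooden strip, 22 mm long, 10 thick, 14 high, fixed on the tray floor parallel to the far wall by one far corner (left or right varies). Origin: centre of underside, 19 mm from the tray's end wall, 49 mm from the far wall; axes as the tray's. Strip, far wall (44 mm channel) and end wall form the pocket. A tea light fully home there has its origin at x = 0, y = +30 mm in the strip's frame.
- tea_light: Round tea light, clear-grey smooth cup with red wax, 38 mm across, 15 mm high, about 25 g, loose, standing on the tray floor near the middle of the tray. Origin: centre of its underside. It slides easily (friction about 0.35 against everything), and may turn about its upright axis. The upright cup wall is the place to push.
- shaker: Small brown glass shaker with a red cap, 24 mm across, 68 mm high, standing loose in the tray in the other far corner, mirror place to the strip. Origin: centre of its underside. Leave alone.
- bowl: Dark brown bowl, 88 mm across, 40 mm high, standing loose in the tray in one near corner. Origin: centre of its underside. Leave alone.
There are look-alikes about, which are no part of the job. Of the things like the tea_light, leave any that is yellow; of the rest the larger one is meant.

How it is judged:
On the way:
1. the tea light is brought against the far wall while still well away (over 50 mm along the wall) from the pocket (y of tea_light in the frame of strip above 0.026 m and not (x of tea_light in the frame of strip between -0.05 and 0.05 m)), for 0.05 s.
At the end, for the whole second after the job is handed in: The tea light stands flat and at rest on the tray floor in the corner pocket between strip, far wall and end wall, within 4 mm of fully home along each wall; shaker and bowl are within 10 mm of where they stood (x of tea_light in the frame of strip between -0.004 and 0.004 m and y of tea_light in the frame of strip between 0.026 and 0.034 m and z of tea_light in the frame of tray below 0.01 m and angle between tea_light's own z axis and vertical below 0.06 rad and linear speed of tea_light below 0.01 m/s and distance of each of shaker, bowl from where it was at the start of the episode below 0.01 m); the robot touches nothing.
It fails at once if the tea light is lifted more than 6 mm off the tray floor or tipped over 0.3 rad (z of tea_light in the frame of tray above 0.014 m or angle between tea_light's own z axis and vertical above 0.3 rad).
It fails at once if within 50 mm of its home along the wall, the tea light is more than 10 mm off the far wall (x of tea_light in the frame of strip between -0.05 and 0.05 m and y of tea_light in the frame of strip below 0.02 m).
It fails at once if the shaker or the bowl is shifted more than 10 mm or tipped (distance of any of shaker, bowl from where it was at the start of the episode above 0.01 m or angle between any of shaker, bowl's own z axis and vertical above 0.3 rad).
It also fails if it takes over 48 s, if anything falls off the work surface, if the arm or the gripper's body presses on something with over 40 N, if the wrist force passes 120 N, or if a joint passes its speed limit or range.

## Working session

There is one attempt and no reset: what is moved stays moved. The work goes in short steps, Python scripts to look and compute and a shell command to move; the robot and the scene stay as the last step left them, time stands still between calls to the robot, and variables do not carry over. Pictures are saved under pics/ and viewed, at most 10 in all, crops included, and the job is handed in when it is done.

```bash
mkdir -p pics; python3 - <<'E'
from plant import ctrl, imaging
import cv2,json,numpy as np
for n in ["scene","top"]:
    s=imaging.snapshot(n); cv2.imwrite(f"pics/{n}0.png",s["image"][:,:,::-1]); 
    print(n,s["mtx"],s["D"],s["world_from_camera"])
o=ctrl.observe();print(o)
E
```

```text
scene [[466.96586275   0.         313.66668007]
 [  0.         466.96586275 240.15542611]
 [  0.           0.           1.        ]] [0.00460855 0.         0.         0.         0.        ] [[-0.39295419 -0.62231696  0.67698494 -0.04409055]
 [-0.91945181  0.25471294 -0.29954915  0.28297384]
 [ 0.0139777  -0.74016412 -0.67228097  0.61446986]
 [ 0.          0.          0.          1.        ]]
top [[559.94504643   0.         313.11752343]
 [  0.         559.94504643 233.11692762]
 [  0.           0.           1.        ]] [-0.13940925  0.          0.          0.          0.        ] [[-0.01351708 -0.99879019  0.04728045  0.48318784]
 [-0.99989597  0.01373987  0.00439032  0.01582445]
 [-0.00503464 -0.04721619 -0.99887201  0.92508524]
 [ 0.          0.          0.          1.        ]]
{'time_s': 0.1, 'q': array([ 1.07810700e+00,  2.64651099e-01,  1.60521049e+00, -1.91257399e-05,
        1.27369550e+00, -3.68888215e-02]), 'qvel': array([ 0.00085598, -0.00273699, -0.00133427,  0.0004331 , -0.00083266,
       -0.00053932]), 'effort': array([-3.62011806e-04, -5.03619325e+01, -3.58071899e+01,  7.30411615e-02,
        2.33088556e-02, -8.55424855e-05]), 'tool_pos': array([0.29682534, 0.6055342 , 0.23754506]), 'ee_rot': array([-2.48229773e-04,  2.25929726e-01,  9.74143108e-01, -9.50378837e-04]), 'contact_force': array([1.10461081, 0.28419757, 0.1192423 ]), 'wrist_torque': array([-0.05484937, -0.00377929,  0.02280908]), 'finger_force': 0.0, 'opening': 0.996814511295731}
```

View pics/top0.png

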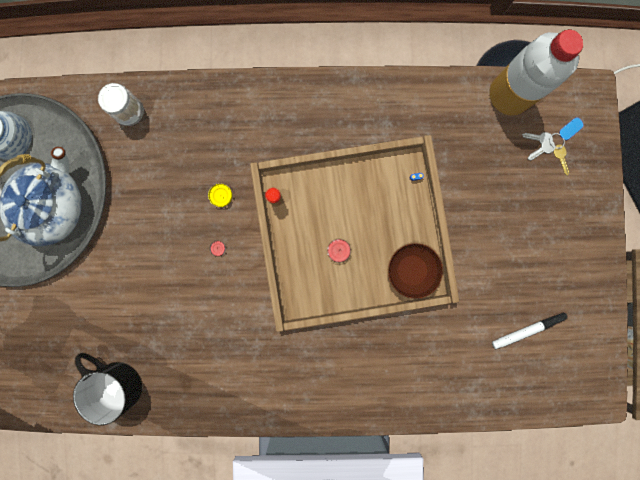

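View pics/scene0.png

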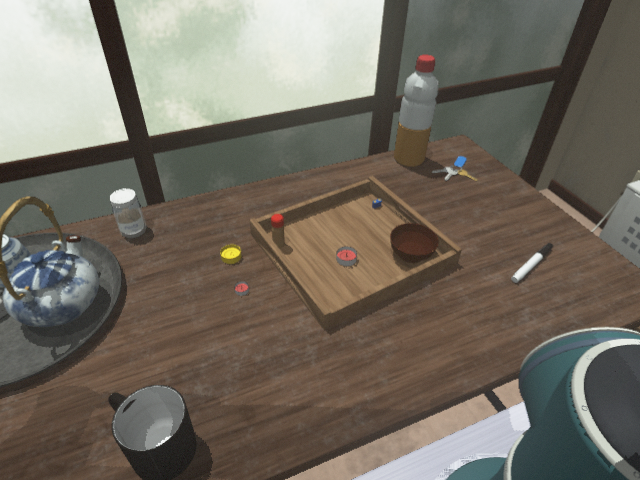

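Top view: the tea light is at about (339,251), the strip at (417,177) in the far right corner, the shaker at (273,195) and the bowl at (415,270). The scene view agrees. The yellow and small red look-alikes are outside the tray. I'll enlarge the tray.

```bash
python3 - <<'E'
import cv2
im=cv2.imread("pics/top0.png")[125:340,240:470]
cv2.imwrite("pics/crop1.png",cv2.resize(im,(int(230*2.7),int(215*2.7)),interpolation=cv2.INTER_CUBIC))
E
```

```text
(no output)
```

View pics/crop1.png

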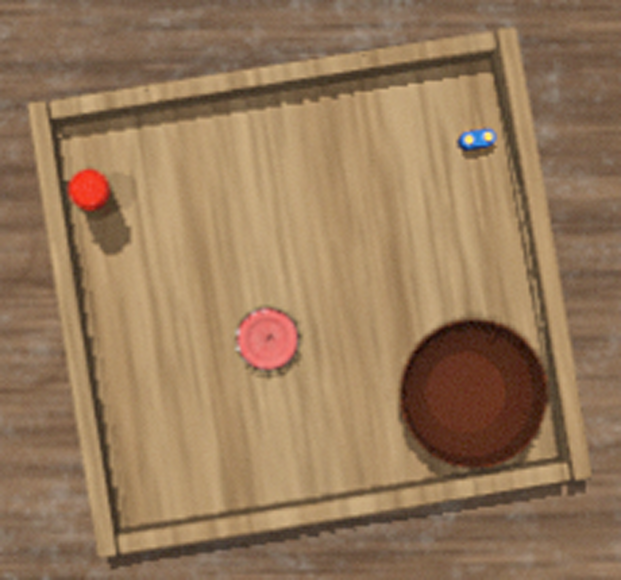

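The crop shows these outer rim corners: (30,103), (517,28), (590,478) and (108,557). The tea light top is at (268,339), the strip at (477,139), the shaker cap at (89,190) and the bowl at (474,393).

```bash
cat > h.py <<'E'
from plant import ctrl, imaging
import cv2,numpy as np
from scipy.optimize import least_squares
from scipy.spatial.transform import Rotation as R
def pix2w(s,uv,z):
    p=cv2.undistortPoints(np.array(uv,float).reshape(-1,1,2),s["mtx"],np.array(s["D"])).reshape(-1,2)
    T=np.array(s["world_from_camera"]); d=np.c_[p,np.ones(len(p))]@T[:3,:3].T; o=T[:3,3]
    return (o+d*((np.atleast_1d(z)-o[2])/d[:,2])[:,None])
def rot(): 
    q=ctrl.observe()["ee_rot"]; return R.from_quat(np.r_[q[1:],q[0]])
E
cat > a.py <<'E'
from h import *
s=imaging.snapshot("top")
c=lambda l:[((u+.5)/2.7-.5+240,(v+.5)/2.7-.5+125) for u,v in l]
pts=c([(30,103),(517,28),(590,478),(108,557),(477,139),(268,339),(89,190),(474,393)])
w=pix2w(s,pts,[.04,.04,.04,.04,.022,.023,.068+.008,.048])
L=np.array([(-.1475,.136),(.1475,.136),(.1475,-.136),(-.1475,-.136),(.117,.075)])
def f(p):
    c_,s_=np.cos(p[2]),np.sin(p[2]); return (L@np.array([[c_,s_],[-s_,c_]])+p[:2]-w[:5,:2]).ravel()
r=least_squares(f,[.48,0,-1.5]); p=r.x
print("tray",p,"yaw deg",np.degrees(p[2]),"res mm",(r.fun.reshape(-1,2)*1e3).round(1))
c_,s_=np.cos(p[2]),np.sin(p[2]);M=np.array([[c_,-s_],[s_,c_]])
np.save("tray.npy",p)
print("world",w[5:].round(4)); print("in tray",((w[5:,:2]-p[:2])@M*1e3).round(1))
print("tool axes",rot().as_matrix().round(3))
E
python3 a.py
```

```text
tray [ 0.52578198 -0.04694993 -1.42408924] yaw deg -81.59430295797276 res mm [[-0.2  1. ]
 [ 1.2 -0.4]
 [ 0.1 -3.3]
 [-1.6  4.5]
 [ 0.5 -1.9]]
world [[ 0.4977 -0.0214  0.023 ]
 [ 0.5824  0.0805  0.076 ]
 [ 0.4641 -0.1399  0.048 ]]
in tray [[ -29.3  -24. ]
 [-117.8   74.6]
 [  82.9  -74.6]]
tool axes [[-0.898  0.44  -0.001]
 [ 0.44   0.898 -0.002]
 [ 0.    -0.002 -1.   ]]
```

```bash
cat > st.py <<'E'
from h import *
import sys
p=np.load("tray.npy");o=ctrl.observe();Rt=R.from_euler("z",p[2])
q=o["ee_rot"];T=R.from_quat(np.r_[q[1:],q[0]])
t=Rt.inv().apply(o["tool_pos"]-np.r_[p[:2],0]);A=(Rt.inv()*T).as_matrix()
print("t",round(o["time_s"],2),"tcp in tray mm",(t*1e3).round(1),"tool y angle from tray y deg",np.degrees(np.arctan2(-A[0,1],A[1,1])).round(2),"tilt",A[:2,2].round(4),"F",o["contact_force"].round(1),"open",round(o["opening"],3))
if len(sys.argv)>3:
    g=np.array(list(map(float,sys.argv[1:4])))/1e3; print("units to go (tool axes)",(A.T@(g-t)/.03).round(2))
E
python3 -m jog '[{"linear":[0,0,0],"dr":[0,0,0.99],"grip":0},{"linear":[0,0,0],"dr":[0,0,0.99],"grip":0},{"linear":[0,0,0],"dr":[0,0,0.99],"grip":0},{"linear":[0,0,0],"dr":[0,0,0.99],"grip":0},{"linear":[0,0,0],"dr":[0,0,0.99],"grip":0},{"linear":[0,0,0],"dr":[0,0,0.99],"grip":0},{"linear":[0,0,0],"dr":[0,0,0.99],"grip":0},{"linear":[0,0,0],"dr":[0,0,0],"grip":0}]'; python3 st.py -29.3 -73 120
```

```text
time_s: 0.95
tool_pos: [0.297, 0.6058, 0.2382]
ee_rot: [0.0, 0.653, 0.757, -0.0]
contact_force: [-0.3, 0.1, 0.2]
opening: 0.298
finger_force: 0.0
t 0.95 tcp in tray mm [-679.2 -130.9  238.2] tool y angle from tray y deg 0.02 tilt [ 0.0007 -0.0005] F [-0.3  0.1  0.2] open 0.298
units to go (tool axes) [-21.66   1.93   3.95]
```

```bash
python3 -m jog '[{"linear":[-1,0.1,0],"dr":[0,0,0],"grip":0},{"linear":[-1,0.1,0],"dr":[0,0,0],"grip":0},{"linear":[-1,0.1,0],"dr":[0,0,0],"grip":0},{"linear":[-1,0.1,0],"dr":[0,0,0],"grip":0},{"linear":[-1,0.1,0],"dr":[0,0,0],"grip":0},{"linear":[-1,0.1,0],"dr":[0,0,0],"grip":0},{"linear":[-1,0.1,0],"dr":[0,0,0],"grip":0},{"linear":[-1,0.1,0],"dr":[0,0,0],"grip":0},{"linear":[-1,0.1,0],"dr":[0,0,0],"grip":0},{"linear":[-1,0.1,0],"dr":[0,0,0],"grip":0},{"linear":[-1,0.1,0],"dr":[0,0,0],"grip":0},{"linear":[-1,0.1,0],"dr":[0,0,0],"grip":0},{"linear":[-1,0.1,0],"dr":[0,0,0],"grip":0},{"linear":[-1,0.1,0],"dr":[0,0,0],"grip":0},{"linear":[-1,0.1,0],"dr":[0,0,0],"grip":0},{"linear":[-1,0.1,0],"dr":[0,0,0],"grip":0},{"linear":[-1,0.1,0],"dr":[0,0,0],"grip":0},{"linear":[-1,0.1,0],"dr":[0,0,0],"grip":0},{"linear":[-1,0.1,0],"dr":[0,0,0],"grip":0},{"linear":[-1,0.1,0],"dr":[0,0,0],"grip":0}]' >/dev/null; python3 -m jog '[{"linear":[-0.8,0,0.8],"dr":[0,0,0],"grip":0},{"linear":[-0.8,0,0.8],"dr":[0,0,0],"grip":0},{"linear":[0,0,0.8],"dr":[0,0,0],"grip":0},{"linear":[0,0,0.8],"dr":[0,0,0],"grip":0},{"linear":[0,0,0.8],"dr":[0,0,0],"grip":0},{"linear":[0,0,0],"dr":[0,0,0],"grip":0},{"linear":[0,0,0],"dr":[0,0,0],"grip":0}]'>/dev/null; python3 st.py -29.3 -73 16
python3 - <<'E'
from h import *
s=imaging.snapshot("top"); cv2.imwrite("pics/t2.png",s["image"][:,:,::-1])
E
```

```text
t 3.65 tcp in tray mm [-31.6 -70.7 118.7] tool y angle from tray y deg 0.15 tilt [-0.0003 -0.0012] F [ 0.4 -0.   0.3] open 0.005
units to go (tool axes) [-0.08 -0.07  3.42]
```

View pics/t2.png

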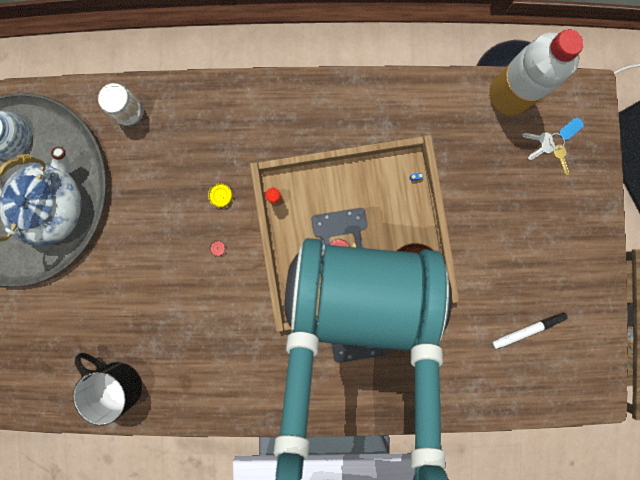

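Top view: the gripper is over the near half of the tray with its body's far end at about (340,220), clear of the shaker (273,195). The tea light is still at (339,245). I'll go down behind it.

```bash
python3 -m jog '[{"linear":[-0.08,-0.07,0.7],"dr":[0,0,0],"grip":0},{"linear":[0,0,0.7],"dr":[0,0,0],"grip":0},{"linear":[0,0,0.7],"dr":[0,0,0],"grip":0},{"linear":[0,0,0.7],"dr":[0,0,0],"grip":0},{"linear":[0,0,0.6],"dr":[0,0,0],"grip":0},{"linear":[0,0,0],"dr":[0,0,0],"grip":0},{"linear":[0,0,0],"dr":[0,0,0],"grip":0}]'>/dev/null; python3 st.py -29.3 66 16
```

```text
t 4.4 tcp in tray mm [-28.9 -71.2  18. ] tool y angle from tray y deg 0.08 tilt [0.0005 0.0016] F [ 0.5 -0.2 -0. ] open 0.001
units to go (tool axes) [0.01 4.57 0.07]
```

```bash
python3 -m jog '[{"linear":[0,0.1,0.08],"dr":[0,0,0],"grip":0},{"linear":[0,0.25,0],"dr":[0,0,0],"grip":0},{"linear":[0,0.25,0],"dr":[0,0,0],"grip":0},{"linear":[0,0.25,0],"dr":[0,0,0],"grip":0},{"linear":[0,0.25,0],"dr":[0,0,0],"grip":0},{"linear":[0,0.25,0],"dr":[0,0,0],"grip":0},{"linear":[0,0.25,0],"dr":[0,0,0],"grip":0},{"linear":[0,0.25,0],"dr":[0,0,0],"grip":0},{"linear":[0,0.25,0],"dr":[0,0,0],"grip":0},{"linear":[0,0.25,0],"dr":[0,0,0],"grip":0},{"linear":[0,0.25,0],"dr":[0,0,0],"grip":0},{"linear":[0,0.25,0],"dr":[0,0,0],"grip":0},{"linear":[0,0.25,0],"dr":[0,0,0],"grip":0},{"linear":[0,0.25,0],"dr":[0,0,0],"grip":0},{"linear":[0,0.25,0],"dr":[0,0,0],"grip":0},{"linear":[0,0.25,0],"dr":[0,0,0],"grip":0},{"linear":[0,0.15,0],"dr":[0,0,0],"grip":0},{"linear":[0,0,0],"dr":[0,0,0],"grip":0}]'>/dev/null; python3 st.py -29.3 68.5 16
python3 - <<'E'
from h import *
s=imaging.snapshot("scene"); cv2.imwrite("pics/s3.png",cv2.resize(s["image"][170:330,230:470,::-1],None,fx=3,fy=3,interpolation=cv2.INTER_CUBIC))
E
```

```text
t 6.2 tcp in tray mm [-29.1  48.5  14.4] tool y angle from tray y deg 0.05 tilt [0.0001 0.0007] F [ 0.6 -0.2  0.6] open 0.005
units to go (tool axes) [ 0.01  0.67 -0.05]
```

View pics/s3.png

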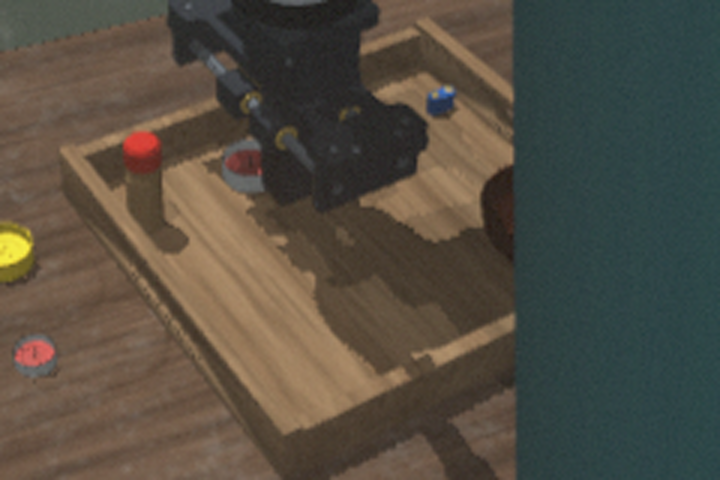

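The crop shows the tea light (245,165) just ahead of the fingers, near the far wall. The shaker hasn't moved. I'll continue to the wall gently.

```bash
python3 -m jog '[{"linear":[0,0.12,0],"dr":[0,0,0],"grip":0},{"linear":[0,0.12,0],"dr":[0,0,0],"grip":0},{"linear":[0,0.12,0],"dr":[0,0,0],"grip":0},{"linear":[0,0.12,0],"dr":[0,0,0],"grip":0},{"linear":[0,0.06,0],"dr":[0,0,0],"grip":0},{"linear":[0,0,0],"dr":[0,0,0],"grip":0}]' | grep force; python3 st.py -29.3 68.5 16; python3 -m jog '[{"linear":[0,0.06,0],"dr":[0,0,0],"grip":0},{"linear":[0,0.06,0],"dr":[0,0,0],"grip":0},{"linear":[0,0,0],"dr":[0,0,0],"grip":0}]' | grep force; python3 st.py -29.3 68.5 16
```

```text
contact_force: [-0.4, 0.5, -0.7]
finger_force: 0.0
t 6.85 tcp in tray mm [-29.2  64.2  14.4] tool y angle from tray y deg 0.05 tilt [0.0001 0.0003] F [-0.4  0.5 -0.7] open 0.005
units to go (tool axes) [ 0.    0.14 -0.05]
contact_force: [0.6, -0.0, 0.4]
finger_force: 0.0
t 7.15 tcp in tray mm [-29.2  67.7  14.4] tool y angle from tray y deg 0.04 tilt [0.     0.0003] F [ 0.6 -0.   0.4] open 0.001
units to go (tool axes) [ 0.    0.03 -0.05]
```

Not yet firm on the wall, so I'll take small steps until a force shows.

```bash
python3 -m jog '[{"linear":[0,0.06,0],"dr":[0,0,0],"grip":0},{"linear":[0,0,0],"dr":[0,0,0],"grip":0}]' | grep contact; python3 -m jog '[{"linear":[0,0.06,0],"dr":[0,0,0],"grip":0},{"linear":[0,0,0],"dr":[0,0,0],"grip":0}]' | grep contact; python3 st.py
python3 - <<'E'
from h import *
s=imaging.snapshot("scene"); cv2.imwrite("pics/s4.png",cv2.resize(s["image"][170:270,250:390,::-1],None,fx=5,fy=5,interpolation=cv2.INTER_CUBIC))
E
```

```text
contact_force: [-0.1, -0.1, 0.2]
contact_force: [-0.6, 0.0, 0.4]
t 7.55 tcp in tray mm [-29.1  71.3  14.4] tool y angle from tray y deg 0.04 tilt [0.0001 0.0003] F [-0.6  0.   0.4] open 0.007
```

View pics/s4.png

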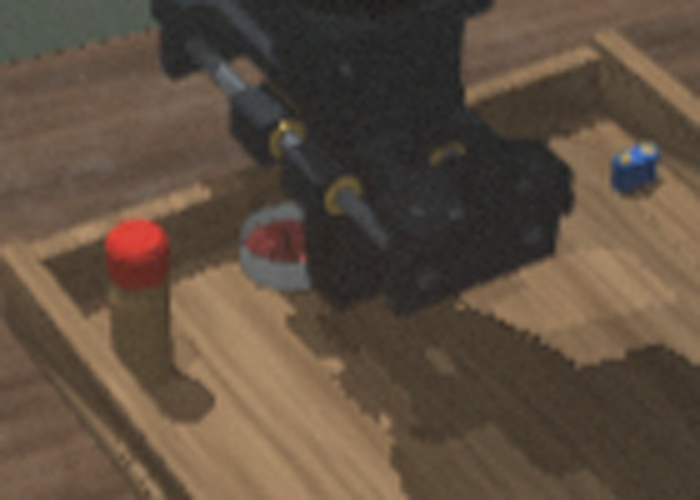

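The crop shows the cup's left edge at (240,245) and its lower edge near (285,290), with its right part hidden by the finger. I'll estimate its position from that.

```bash
python3 - <<'E'
from h import *
s=imaging.snapshot("scene");p=np.load("tray.npy");Rt=R.from_euler("z",p[2])
T=np.linalg.inv(np.array(s["world_from_camera"]));rv=cv2.Rodrigues(T[:3,:3])[0]
a=np.linspace(0,2*np.pi,180)
for x in(-40,-35,-30,-25):
  for y in (90,95,100,105):
    P=np.array([[x+19*np.cos(t),y+19*np.sin(t),z] for z in(8,23) for t in a])/1e3
    u=cv2.projectPoints(Rt.apply(P)+np.r_[p[:2],0],rv,T[:3,3],s["mtx"],np.array(s["D"]))[0].reshape(-1,2)
    c=((u-[250,170])*5); k=abs(c[:,0]-285)<6
    print(x,y,"left",c[c[:,0].argmin()].round(),"low@285",c[k,1].max().round(),"top@285",c[k,1].min().round())
E
```

```text
-40 90 left [245. 251.] low@285 312.0 top@285 221.0
-40 95 left [239. 245.] low@285 305.0 top@285 214.0
-40 100 left [232. 238.] low@285 297.0 top@285 208.0
-40 105 left [226. 232.] low@285 290.0 top@285 201.0
-35 90 left [256. 247.] low@285 306.0 top@285 218.0
-35 95 left [249. 240.] low@285 300.0 top@285 211.0
-35 100 left [243. 233.] low@285 293.0 top@285 204.0
-35 105 left [237. 227.] low@285 286.0 top@285 197.0
-30 90 left [267. 243.] low@285 299.0 top@285 217.0
-30 95 left [260. 236.] low@285 294.0 top@285 208.0
-30 100 left [254. 229.] low@285 288.0 top@285 201.0
-30 105 left [248. 222.] low@285 282.0 top@285 193.0
-25 90 left [277. 268.] low@285 289.0 top@285 219.0
-25 95 left [271. 261.] low@285 286.0 top@285 209.0
-25 100 left [265. 225.] low@285 281.0 top@285 199.0
-25 105 left [258. 218.] low@285 276.0 top@285 191.0
```

The cup is at about (-35,102), so 2–3 mm remain. I'll press on until there is contact force.

```bash
for i in 1; do python3 -m jog '[{"linear":[0,0.06,0],"dr":[0,0,0],"grip":0},{"linear":[0,0,0],"dr":[0,0,0],"grip":0}]' | grep contact; python3 -m jog '[{"linear":[0,0.06,0],"dr":[0,0,0],"grip":0},{"linear":[0,0,0],"dr":[0,0,0],"grip":0}]' | grep contact;  done; python3 st.py
```

```text
contact_force: [0.0, 0.5, 0.3]
contact_force: [-3.7, -0.7, 2.6]
t 8.05 tcp in tray mm [-29.3  73.7  14.1] tool y angle from tray y deg 0.05 tilt [-0.0002 -0.0022] F [-3.7 -0.7  2.6] open 0.003
```

Wall contact confirmed (3.7 N on the tool). Now I'll back off, shift to the cup's shaker side with clearance, and turn 8° so the push biases it toward the wall.

```bash
python3 -m jog '[{"linear":[0,-0.3,0],"dr":[0,0,0],"grip":0},{"linear":[0,-0.3,-0.12],"dr":[0,0,0],"grip":0},{"linear":[0.4,0,0],"dr":[0,0,0],"grip":0},{"linear":[0.4,0,0],"dr":[0,0,0],"grip":0},{"linear":[0.4,0,0],"dr":[0,0,0],"grip":0},{"linear":[0.15,0,0],"dr":[0,0,-0.5],"grip":0},{"linear":[0,0,0],"dr":[0,0,-0.5],"grip":0},{"linear":[0,0,0],"dr":[0,0,0],"grip":0},{"linear":[0,0,0],"dr":[0,0,0],"grip":0}]'|grep contact; python3 st.py -70 97 17.5
python3 - <<'E'
from h import *
s=imaging.snapshot("scene"); cv2.imwrite("pics/s5.png",cv2.resize(s["image"][170:270,250:390,::-1],None,fx=5,fy=5,interpolation=cv2.INTER_CUBIC))
E
```

```text
contact_force: [0.7, -0.0, 0.0]
t 8.95 tcp in tray mm [-70.4  56.8  17.9] tool y angle from tray y deg 7.99 tilt [-0.      0.0003] F [ 0.7 -0.   0. ] open 0.008
units to go (tool axes) [-0.2   1.32  0.02]
```

View pics/s5.png

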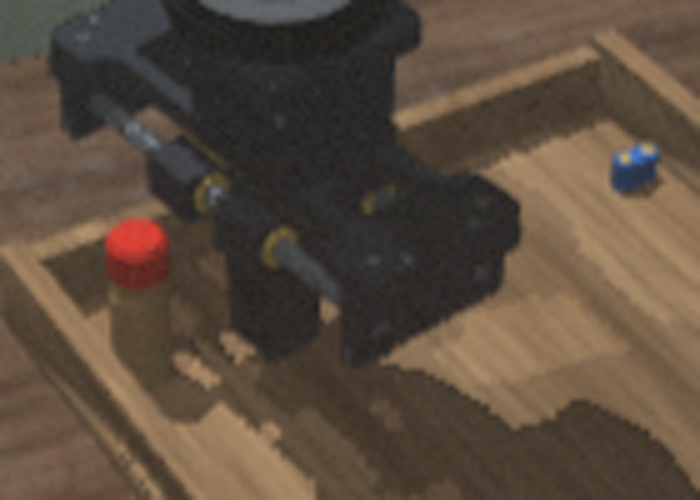

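The shaker (140,250) hasn't moved, and the cup is hidden behind the gripper. I'll move in beside the cup.

```bash
python3 -m jog '[{"linear":[-0.05,0.33,0],"dr":[0,0,0],"grip":0},{"linear":[-0.05,0.33,0],"dr":[0,0,0],"grip":0},{"linear":[-0.05,0.33,0],"dr":[0,0,0],"grip":0},{"linear":[-0.05,0.33,0],"dr":[0,0,0],"grip":0},{"linear":[0,0,0],"dr":[0,0,0],"grip":0},{"linear":[0,0,0],"dr":[0,0,0],"grip":0}]'|grep contact; python3 st.py 80 97 16
python3 - <<'E'
from h import *
s=imaging.snapshot("scene"); cv2.imwrite("pics/s6.png",cv2.resize(s["image"][170:270,250:390,::-1],None,fx=5,fy=5,interpolation=cv2.INTER_CUBIC))
E
```

```text
contact_force: [0.0, -0.4, 0.1]
t 9.6 tcp in tray mm [-69.2  96.8  17.7] tool y angle from tray y deg 8.03 tilt [-0.     -0.0005] F [ 0.  -0.4  0.1] open 0.007
units to go (tool axes) [-4.93 -0.69  0.06]
```

View pics/s6.png

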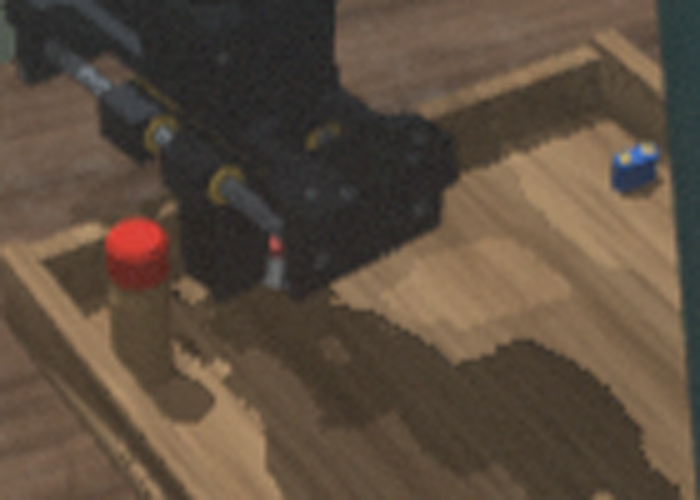

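The fingers are beside the cup, which shows at (275,255) just to their right. The shaker is untouched. Now I'll slide along the wall.

```bash
python3 -m jog '[{"linear":[-0.2,-0.028,0.06],"dr":[0,0,0],"grip":0},{"linear":[-0.22,-0.031,0],"dr":[0,0,0],"grip":0},{"linear":[-0.22,-0.031,0],"dr":[0,0,0],"grip":0},{"linear":[-0.22,-0.031,0],"dr":[0,0,0],"grip":0},{"linear":[-0.22,-0.031,0],"dr":[0,0,0],"grip":0},{"linear":[-0.22,-0.031,0],"dr":[0,0,0],"grip":0},{"linear":[-0.22,-0.031,0],"dr":[0,0,0],"grip":0},{"linear":[-0.22,-0.031,0],"dr":[0,0,0],"grip":0},{"linear":[-0.22,-0.031,0],"dr":[0,0,0],"grip":0},{"linear":[-0.22,-0.031,0],"dr":[0,0,0],"grip":0},{"linear":[0,0,0],"dr":[0,0,0],"grip":0}]'|grep contact; python3 st.py 80 97 16
python3 - <<'E'
from h import *
s=imaging.snapshot("top"); cv2.imwrite("pics/t7.png",cv2.resize(s["image"][125:285,250:450,::-1],None,fx=3.5,fy=3.5,interpolation=cv2.INTER_CUBIC))
E
```

```text
contact_force: [-0.1, 0.4, 0.3]
t 10.75 tcp in tray mm [-2.3 96.7 16.2] tool y angle from tray y deg 7.99 tilt [0.0003 0.0002] F [-0.1  0.4  0.3] open 0.001
units to go (tool axes) [-2.72 -0.37  0.01]
```

View pics/t7.png

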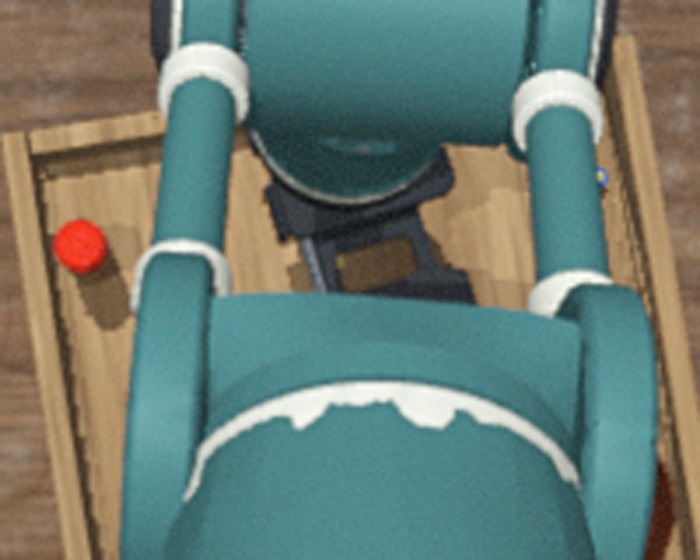

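The arm hides the cup from the top camera; the shaker stays put at (80,245). I'll check for red wax pixels in the scene camera by code.

```bash
cat > red.py <<'E'
from h import *
p=np.load("tray.npy");Rt=R.from_euler("z",p[2])
for n in("scene","top"):
    s=imaging.snapshot(n);im=s["image"].astype(int)
    m=(im[...,0]>1.5*im[...,1])&(im[...,0]>1.5*im[...,2])&(im[...,0]>60)&(im[...,2]>.7*im[...,1])
    k,l,st,c=cv2.connectedComponentsWithStats(m.astype(np.uint8))
    for i in range(1,k):
        if st[i,4]<4: continue
        w=Rt.inv().apply(pix2w(s,[c[i]],.02)-np.r_[p[:2],0])[0]*1e3
        if abs(w[0])<150 and abs(w[1])<140: print(n,st[i],c[i].round(1),"tray",w.round(1))
E
python3 red.py
```

```text
scene [333 204   6   8  32] [335.1 207.8] tray [29.2 99.6 20. ]
scene [271 213  13  15 164] [277.1 220.3] tray [-91.9 125.   20. ]
top [268 188   3   2   4] [269.2 188.5] tray [-124.9   93.2   20. ]
top [265 191   2   5   5] [265.2 193. ] tray [-132.5   87.    20. ]
top [270 191   5   5   9] [272.3 193.1] tray [-121.1   84.9   20. ]
top [277 193   4   5   7] [278.9 195.3] tray [-111.2   79.7   20. ]
top [265 197   3   4   5] [265.8 198.4] tray [-132.9   78.1   20. ]
top [273 197   8   6  18] [276.2 199.4] tray [-116.5   73.7   20. ]
top [438 261   4   4   5] [439.6 262.4] tray [129.3 -69.9  20. ]
top [439 270   3   6   8] [439.6 272.5] tray [126.6 -86.   20. ]
```

A visible part of the wax lies at about (29,100), which fits the cup on the wall at x≈26. I'll continue.

```bash
python3 -m jog '[{"linear":[-0.2,-0.026,0],"dr":[0,0,0],"grip":0},{"linear":[-0.2,-0.026,0],"dr":[0,0,0],"grip":0},{"linear":[-0.2,-0.026,0],"dr":[0,0,0],"grip":0},{"linear":[-0.2,-0.026,0],"dr":[0,0,0],"grip":0},{"linear":[-0.2,-0.026,0],"dr":[0,0,0],"grip":0},{"linear":[0,0,0],"dr":[0,0,0],"grip":0}]'|grep contact; python3 red.py | grep scene; python3 -m jog '[{"linear":[-0.2,-0.026,0],"dr":[0,0,0],"grip":0},{"linear":[-0.2,-0.026,0],"dr":[0,0,0],"grip":0},{"linear":[-0.2,-0.026,0],"dr":[0,0,0],"grip":0},{"linear":[-0.2,-0.026,0],"dr":[0,0,0],"grip":0},{"linear":[-0.2,-0.026,0],"dr":[0,0,0],"grip":0},{"linear":[-0.2,-0.026,0],"dr":[0,0,0],"grip":0},{"linear":[-0.2,-0.026,0],"dr":[0,0,0],"grip":0},{"linear":[0,0,0],"dr":[0,0,0],"grip":0}]'|grep contact; python3 red.py|grep scene; python3 st.py 89 97 16
```

```text
contact_force: [-0.4, 0.4, -0.4]
scene [345 200   8   7  41] [348.6 203.5] tray [61.5 97.3 20. ]
scene [271 213  13  15 167] [277.1 220.3] tray [-92.  124.9  20. ]
contact_force: [-0.3, 0.3, -0.1]
scene [362 195   9   6  38] [365.6 197.6] tray [104.1  95.8  20. ]
scene [271 213  13  15 162] [277.  220.3] tray [-92.1 125.1  20. ]
t 12.5 tcp in tray mm [69.6 97.4 16.1] tool y angle from tray y deg 8.01 tilt [-0.0001 -0.    ] F [ 0.6  0.3 -0.3] open 0.003
units to go (tool axes) [-0.64 -0.1   0.  ]
```

```bash
python3 -m jog '[{"linear":[-0.1,-0.015,0],"dr":[0,0,0],"grip":0},{"linear":[-0.1,-0.015,0],"dr":[0,0,0],"grip":0},{"linear":[-0.1,-0.015,0],"dr":[0,0,0],"grip":0},{"linear":[-0.1,-0.015,0],"dr":[0,0,0],"grip":0},{"linear":[-0.1,-0.015,0],"dr":[0,0,0],"grip":0},{"linear":[0,0,0],"dr":[0,0,0],"grip":0}]'|grep contact; python3 -m jog '[{"linear":[-0.06,-0.008,0],"dr":[0,0,0],"grip":0},{"linear":[0,0,0],"dr":[0,0,0],"grip":0}]'|grep contact; python3 -m jog '[{"linear":[-0.06,-0.008,0],"dr":[0,0,0],"grip":0},{"linear":[0,0,0],"dr":[0,0,0],"grip":0}]'|grep contact; python3 st.py 89 97 16;python3 red.py|grep scene
```

```text
contact_force: [0.7, -0.5, 0.9]
contact_force: [-0.7, 0.1, 0.5]
contact_force: [1.1, -0.3, 0.2]
t 13.5 tcp in tray mm [88.3 97.4 16.1] tool y angle from tray y deg 8.04 tilt [0.0001 0.0001] F [ 1.1 -0.3  0.2] open 0.006
units to go (tool axes) [-0.02 -0.02  0.  ]
scene [369 192   8   7  39] [372.2 195.4] tray [120.8  95.   20. ]
scene [271 213  13  15 164] [277.1 220.3] tray [-92.  124.7  20. ]
```

```bash
python3 -m jog '[{"linear":[-0.05,-0.007,0],"dr":[0,0,0],"grip":0},{"linear":[0,0,0],"dr":[0,0,0],"grip":0}]'|grep contact; python3 -m jog '[{"linear":[-0.05,-0.007,0],"dr":[0,0,0],"grip":0},{"linear":[0,0,0],"dr":[0,0,0],"grip":0}]'|grep contact; python3 st.py;python3 red.py|grep scene
```

```text
contact_force: [0.2, 0.7, 0.3]
contact_force: [-1.1, 5.2, 2.7]
t 14.0 tcp in tray mm [89.9 97.1 16. ] tool y angle from tray y deg 8.01 tilt [-0.0022 -0.0007] F [-1.1  5.2  2.7] open 0.009
scene [370 192   8   7  38] [372.6 195.1] tray [122.1  95.5  20. ]
scene [271 213  13  15 165] [277.  220.3] tray [-92.  125.1  20. ]
```

The end-wall reaction is 5 N, so the cup is home. I'll back off along the wall, lift and look.

```bash
python3 -m jog '[{"linear":[0.2,0.028,0],"dr":[0,0,0],"grip":0},{"linear":[0.3,0.042,0],"dr":[0,0,0],"grip":0},{"linear":[0.5,0.07,0],"dr":[0,0,0],"grip":0},{"linear":[0,0,-0.7],"dr":[0,0,0],"grip":0},{"linear":[0,0,-1],"dr":[0,0,0],"grip":0},{"linear":[0,0,-1],"dr":[0,0,0],"grip":0},{"linear":[0,0,-1],"dr":[0,0,0],"grip":0},{"linear":[0,0,-1],"dr":[0,0,0],"grip":0},{"linear":[0.8,-0.6,-0.5],"dr":[0,0,0],"grip":0},{"linear":[1,-0.6,0],"dr":[0,0,0],"grip":0},{"linear":[1,-0.6,0],"dr":[0,0,0],"grip":0},{"linear":[1,-0.6,0],"dr":[0,0,0],"grip":0},{"linear":[1,-0.6,0],"dr":[0,0,0],"grip":0},{"linear":[1,-0.6,0],"dr":[0,0,0],"grip":0},{"linear":[1,-0.6,0],"dr":[0,0,0],"grip":0},{"linear":[1,-0.3,0],"dr":[0,0,0],"grip":0},{"linear":[1,0,0],"dr":[0,0,0],"grip":0},{"linear":[1,0,0],"dr":[0,0,0],"grip":0},{"linear":[0,0,0],"dr":[0,0,0],"grip":0},{"linear":[0,0,0],"dr":[0,0,0],"grip":0}]'|grep contact; python3 st.py
python3 - <<'E'
from h import *
s=imaging.snapshot("top"); cv2.imwrite("pics/t8.png",cv2.resize(s["image"][125:340,240:470,::-1],None,fx=2.7,fy=2.7,interpolation=cv2.INTER_CUBIC))
E
python3 red.py
```

```text
contact_force: [1.2, -1.1, -0.3]
t 16.1 tcp in tray mm [-212.   -77.9  172.1] tool y angle from tray y deg 8.2 tilt [0.0005 0.0003] F [ 1.2 -1.1 -0.3] open 0.004
scene [362 192  16   7  88] [369.4 195.1] tray [116.1  98.8  20. ]
scene [429 231   5   3   7] [430.9 232. ] tray [147.8 -58.   20. ]
scene [396 232  42  23 540] [416.1 244.1] tray [100.1 -69.9  20. ]
scene [392 241   3   4   7] [392.7 242.6] tray [ 64.8 -44.   20. ]
scene [436 242   2   4   4] [436.8 243.5] tray [134.9 -88.6  20. ]
top [403 150  22  22 368] [413.4 160.5] tray [115.2 101.2  20. ]
top [270 194   5   4   7] [272.1 195. ] tray [-121.9   81.9   20. ]
top [272 194   9  10  25] [276.5 199.4] tray [-116.    73.6   20. ]
top [265 198   4   4   4] [266.5 199.5] tray [-132.1   76.1   20. ]
top [397 249   3   3   4] [397.8 250. ] tray [ 65.  -38.9  20. ]
top [412 249   3   2   4] [413.  249.8] tray [ 89.6 -42.5  20. ]
top [401 252  10  13  33] [405.  257.3] tray [ 74.6 -52.5  20. ]
top [430 252   3   3   4] [431. 253.] tray [117.9 -52.5  20. ]
top [397 256   4   3   4] [398.5 257. ] tray [ 64.3 -50.3  20. ]
top [433 25
[... 739 characters left out ...]
8. ] tray [110.6 -92.4  20. ]
top [424 279   3   2   5] [425.  279.4] tray [101.  -93.1  20. ]
top [399 283   2   3   4] [399.2 284.2] tray [ 58.3 -94.   20. ]
top [405 284   2   3   4] [405.5 285.2] tray [ 68.1 -97.2  20. ]
top [396 287   4   6   9] [398.  289.7] tray [  54.9 -102.3   20. ]
top [430 286   2   3   5] [430.4 287. ] tray [ 107.8 -106.7   20. ]
top [406 288   4   5   6] [407.2 290.2] tray [  69.5 -105.5   20. ]
top [425 288   4   5   7] [426.9 289.7] tray [ 101.3 -110.1   20. ]
top [419 292   4   3   6] [421.  293.3] tray [  90.9 -114.3   20. ]
top [404 294   2   3   4] [404.8 295. ] tray [  64.3 -112.6   20. ]
top [410 294   6   4  14] [412.7 295.4] tray [  77.  -115.3   20. ]
```

View pics/t8.png

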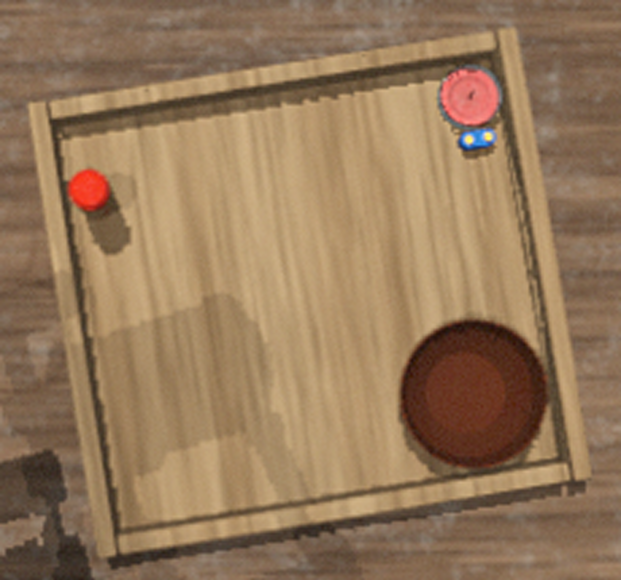

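The cup is at (471,97) in the pocket behind the strip (477,139). The shaker (89,190) and bowl (474,393) are where they started. I'll measure its offset from the strip in both cameras.

```bash
python3 - <<'E'
from h import *
p=np.load("tray.npy");Rt=R.from_euler("z",p[2])
tr=lambda s,c,z:Rt.inv().apply(pix2w(s,[c],z)-np.r_[p[:2],0])[0]*1e3
s=imaging.snapshot("top")
f=lambda u,v:((u+.5)/2.7-.5+240,(v+.5)/2.7-.5+125)
print("cup top",tr(s,f(471,97),.022),"strip",tr(s,f(477,139),.022))
T=np.linalg.inv(np.array(s["world_from_camera"]));rv=cv2.Rodrigues(T[:3,:3])[0]
# predicted pixels in crop for inner corner at wall tops, floor corner, home cup centre
P=Rt.apply(np.array([[136,124,40],[136,124,8],[117,105,22],[117,75,22],[136,105,40],[136,60,40]])/1e3)+np.r_[p[:2],0]
u=cv2.projectPoints(P,rv,T[:3,3],s["mtx"],np.array(s["D"]))[0].reshape(-1,2)
print((((u-[240,125])+.5)*2.7-.5).round(1))
for n in("top","scene"):
    s=imaging.snapshot(n);h=cv2.cvtColor(s["image"],cv2.COLOR_RGB2HSV)
    m=(h[...,0]>95)&(h[...,0]<130)&(h[...,1]>120)
    k,l,st,c=cv2.connectedComponentsWithStats(m.astype(np.uint8))
    for i in range(1,k):
        w=tr(s,c[i],.018)
        if abs(w[0]-117)<20 and abs(w[1]-75)<20: print(n,"blue",st[i],w.round(1))
E
```

```text
cup top [115.91421503 100.65346134  22.        ] strip [115.06394023  74.81009702  22.        ]
[[502.3  48.4]
 [492.3  59.1]
 [471.5  89.7]
 [480.1 138.2]
 [507.9  79.4]
 [521.2 153.6]]
top blue [410 173  13   8  50] [114.2  75.1  18. ]
top blue [421 173   1   1   1] [124.4  79.3  18. ]
scene blue [376 199   5   4   9] [121.1  76.1  18. ]
scene blue [373 202   3   2   3] [110.5  74.8  18. ]
```

In x the cup is home, but it measures only about 26 mm beyond the strip instead of 30, so it sits 3–4 mm off the far wall. I'll nudge it +y with a 45° face against its exposed side, clear of the strip.

```bash
python3 -m jog '[{"linear":[0,0,0],"dr":[0,0,-0.92],"grip":0},{"linear":[0,0,0],"dr":[0,0,-0.92],"grip":0},{"linear":[0,0,0],"dr":[0,0,-0.92],"grip":0},{"linear":[0,0,0],"dr":[0,0,-0.92],"grip":0},{"linear":[0,0,0],"dr":[0,0,-0.92],"grip":0},{"linear":[0,0,0],"dr":[0,0,0],"grip":0},{"linear":[0,0,0],"dr":[0,0,0],"grip":0}]'|grep contact; python3 st.py 65 80 100
```

```text
contact_force: [0.8, 0.3, 0.3]
t 17.1 tcp in tray mm [-210.9  -77.4  172.1] tool y angle from tray y deg 44.61 tilt [ 0.     -0.0001] F [0.8 0.3 0.3] open 0.004
units to go (tool axes) [-10.23  -2.72   2.4 ]
```

```bash
python3 -m jog '[{"linear":[-0.93,-0.25,0],"dr":[0,0,0],"grip":0},{"linear":[-0.93,-0.25,0],"dr":[0,0,0],"grip":0},{"linear":[-0.93,-0.25,0],"dr":[0,0,0],"grip":0},{"linear":[-0.93,-0.25,0],"dr":[0,0,0],"grip":0},{"linear":[-0.93,-0.25,0],"dr":[0,0,0],"grip":0},{"linear":[-0.93,-0.25,0],"dr":[0,0,0],"grip":0},{"linear":[-0.93,-0.25,0],"dr":[0,0,0],"grip":0},{"linear":[-0.93,-0.25,0.2],"dr":[0,0,0],"grip":0},{"linear":[-0.93,-0.25,0.4],"dr":[0,0,0],"grip":0},{"linear":[-0.93,-0.25,0.6],"dr":[0,0,0],"grip":0},{"linear":[-0.93,-0.22,0.6],"dr":[0,0,0],"grip":0},{"linear":[0,0,0.7],"dr":[0,0,0],"grip":0},{"linear":[0,0,0.7],"dr":[0,0,0],"grip":0},{"linear":[0,0,0.7],"dr":[0,0,0],"grip":0},{"linear":[0,0,0.7],"dr":[0,0,0],"grip":0},{"linear":[0,0,0.5],"dr":[0,0,0],"grip":0},{"linear":[0,0,0],"dr":[0,0,0],"grip":0},{"linear":[0,0,0],"dr":[0,0,0],"grip":0}]'|grep contact; python3 st.py 84 85 16
```

```text
contact_force: [1.0, -0.4, 1.1]
t 18.9 tcp in tray mm [63.9 81.1 19.1] tool y angle from tray y deg 44.79 tilt [-0.0002 -0.0003] F [ 1.  -0.4  1.1] open 0.005
units to go (tool axes) [-0.57 -0.38  0.1 ]
```

```bash
python3 -m jog '[{"linear":[-0.2,-0.13,0.1],"dr":[0,0,0],"grip":0},{"linear":[-0.2,-0.13,0],"dr":[0,0,0],"grip":0},{"linear":[-0.17,-0.12,0],"dr":[0,0,0],"grip":0},{"linear":[0,0,0],"dr":[0,0,0],"grip":0},{"linear":[0,0,0],"dr":[0,0,0],"grip":0}]'|grep contact; python3 st.py 88.5 88 16; python3 red.py | grep scene | head -1
```

```text
contact_force: [0.0, -0.1, 0.1]
t 19.4 tcp in tray mm [84.5 85.2 16.5] tool y angle from tray y deg 44.8 tilt [0.0001 0.0005] F [ 0.  -0.1  0.1] open 0.005
units to go (tool axes) [-0.16 -0.03  0.02]
scene [370 193   8   6  35] [373.  195.7] tray [121.6  93.3  20. ]
```

```bash
python3 -m jog '[{"linear":[-0.08,-0.015,0],"dr":[0,0,0],"grip":0},{"linear":[-0.08,-0.015,0],"dr":[0,0,0],"grip":0},{"linear":[0,0,0],"dr":[0,0,0],"grip":0}]'|grep contact; python3 -m jog '[{"linear":[-0.035,0.035,0],"dr":[0,0,0],"grip":0},{"linear":[0,0,0],"dr":[0,0,0],"grip":0}]'|grep contact;python3 st.py; python3 -m jog '[{"linear":[-0.035,0.035,0],"dr":[0,0,0],"grip":0},{"linear":[0,0,0],"dr":[0,0,0],"grip":0}]'|grep contact;python3 -m jog '[{"linear":[-0.035,0.035,0],"dr":[0,0,0],"grip":0},{"linear":[0,0,0],"dr":[0,0,0],"grip":0}]'|grep contact; python3 st.py; python3 red.py | grep scene | head -1
```

```text
contact_force: [0.4, 0.0, 0.7]
contact_force: [-0.1, -0.2, 0.2]
t 20.0 tcp in tray mm [87.9 89.4 16.1] tool y angle from tray y deg 44.84 tilt [-0.0001  0.    ] F [-0.1 -0.2  0.2] open 0.005
contact_force: [-0.4, 1.1, -0.2]
contact_force: [-1.5, 3.2, 0.4]
t 20.4 tcp in tray mm [87.4 91.9 15.9] tool y angle from tray y deg 44.83 tilt [-0.001 -0.001] F [-1.5  3.2  0.4] open 0.004
scene [369 192   8   7  42] [372.2 195.2] tray [121.   95.6  20. ]
```

```bash
python3 -m jog '[{"linear":[-0.035,0.035,0],"dr":[0,0,0],"grip":0},{"linear":[0,0,0],"dr":[0,0,0],"grip":0}]'|grep contact;python3 -m jog '[{"linear":[-0.035,0.035,0],"dr":[0,0,0],"grip":0},{"linear":[0,0,0],"dr":[0,0,0],"grip":0}]'|grep contact; python3 st.py;python3 -m jog '[{"linear":[-0.035,0.035,0],"dr":[0,0,0],"grip":0},{"linear":[0,0,0],"dr":[0,0,0],"grip":0}]'|grep contact; python3 st.py; python3 red.py | grep scene | head -1
```

```text
contact_force: [-3.4, 5.5, 1.9]
contact_force: [-3.4, 6.1, 4.0]
t 20.9 tcp in tray mm [86.8 94.4 15.9] tool y angle from tray y deg 44.82 tilt [-0.0021 -0.0022] F [-3.4  6.1  4. ] open 0.007
contact_force: [-5.1, 6.7, 3.5]
t 21.1 tcp in tray mm [86.5 95.6 15.8] tool y angle from tray y deg 44.82 tilt [-0.0026 -0.0028] F [-5.1  6.7  3.5] open 0.001
scene [368 191   9   7  45] [371.4 194.5] tray [121.1  98.4  20. ]
```

```bash
python3 -m jog '[{"linear":[-0.035,0.035,0],"dr":[0,0,0],"grip":0},{"linear":[0,0,0],"dr":[0,0,0],"grip":0}]'|grep contact; python3 st.py; python3 red.py | grep scene | head -1
python3 -m jog '[{"linear":[0.3,-0.3,0],"dr":[0,0,0],"grip":0},{"linear":[0.5,0,0],"dr":[0,0,0],"grip":0},{"linear":[0.5,0,0],"dr":[0,0,0],"grip":0},{"linear":[0,0,-1],"dr":[0,0,0],"grip":0},{"linear":[0,0,-1],"dr":[0,0,0],"grip":0},{"linear":[0,0,-1],"dr":[0,0,0],"grip":0},{"linear":[0,0,-1],"dr":[0,0,0],"grip":0},{"linear":[0,0,-1],"dr":[0,0,0],"grip":0},{"linear":[1,0.3,0],"dr":[0,0,0],"grip":0},{"linear":[1,0.3,0],"dr":[0,0,0],"grip":0},{"linear":[1,0.3,0],"dr":[0,0,0],"grip":0},{"linear":[1,0.3,0],"dr":[0,0,0],"grip":0},{"linear":[1,0.3,0],"dr":[0,0,0],"grip":0},{"linear":[1,0.3,0],"dr":[0,0,0],"grip":0},{"linear":[1,0.3,0],"dr":[0,0,0],"grip":0},{"linear":[1,0.3,0],"dr":[0,0,0],"grip":0},{"linear":[1,0,0],"dr":[0,0,0],"grip":0},{"linear":[1,0,0],"dr":[0,0,0],"grip":0},{"linear":[0,0,0],"dr":[0,0,0],"grip":0},{"linear":[0,0,0],"dr":[0,0,0],"grip":0}]'|grep contact; python3 st.py; python3 red.py | head -8
```

```text
contact_force: [-4.5, 8.1, 5.0]
t 21.4 tcp in tray mm [86.1 96.9 15.8] tool y angle from tray y deg 44.81 tilt [-0.0031 -0.0032] F [-4.5  8.1  5. ] open 0.005
scene [367 191   9   7  50] [370.7 194.4] tray [120.   99.5  20. ]
contact_force: [-0.5, 0.3, 0.8]
t 23.5 tcp in tray mm [-196.5  -95.6  166.6] tool y angle from tray y deg 44.92 tilt [0.0008 0.0027] F [-0.5  0.3  0.8] open 0.004
scene [361 192  16   7  88] [368.7 194.9] tray [115.3 100.1  20. ]
scene [278 213   3   4  10] [278.9 214.8] tray [-80.6 138.2  20. ]
scene [392 231  45  25 589] [415.8 243.9] tray [100.1 -69.1  20. ]
scene [430 233   3   3   4] [431. 234.] tray [144.1 -62.6  20. ]
top [403 149  21  22 369] [413.1 159.7] tray [115.  102.7  20. ]
top [264 191   3   6   8] [265.2 193.6] tray [-132.6   86.    20. ]
top [268 193   6   3   9] [270.2 194. ] tray [-124.7   84.    20. ]
top [272 193   9  11  29] [276.4 199. ] tray [-116.1   74.3   20. ]
```

The cup moved only about 1.5 mm, and the force ratio (about 0.38) suggests the finger's end corner slid past it rather than the 45° face pushing it. I'll repeat with the face placed further around the cup.

```bash
python3 st.py 68 88 100
```

```text
t 23.6 tcp in tray mm [-196.1  -95.1  166.6] tool y angle from tray y deg 44.82 tilt [0.0005 0.002 ] F [-0.9 -1.1  0.3] open 0.003
units to go (tool axes) [-10.54  -1.88   2.24]
```

```bash
python3 -m jog '[{"linear":[-0.96,-0.17,0],"dr":[0,0,0],"grip":0},{"linear":[-0.96,-0.17,0],"dr":[0,0,0],"grip":0},{"linear":[-0.96,-0.17,0],"dr":[0,0,0],"grip":0},{"linear":[-0.96,-0.17,0],"dr":[0,0,0],"grip":0},{"linear":[-0.96,-0.17,0],"dr":[0,0,0],"grip":0},{"linear":[-0.96,-0.17,0],"dr":[0,0,0],"grip":0},{"linear":[-0.96,-0.17,0],"dr":[0,0,0],"grip":0},{"linear":[-0.96,-0.17,0.2],"dr":[0,0,0],"grip":0},{"linear":[-0.96,-0.17,0.4],"dr":[0,0,0],"grip":0},{"linear":[-0.96,-0.17,0.8],"dr":[0,0,0],"grip":0},{"linear":[-0.94,-0.18,0.8],"dr":[0,0,0],"grip":0},{"linear":[0,0,0.7],"dr":[0,0,0],"grip":0},{"linear":[0,0,0.7],"dr":[0,0,0],"grip":0},{"linear":[0,0,0.7],"dr":[0,0,0],"grip":0},{"linear":[0,0,0.5],"dr":[0,0,0],"grip":0},{"linear":[0,0,0.2],"dr":[0,0,0],"grip":0},{"linear":[0,0,0],"dr":[0,0,0],"grip":0},{"linear":[0,0,0],"dr":[0,0,0],"grip":0}]'|grep contact; python3 st.py 86 88 15
```

```text
contact_force: [0.9, 0.8, 0.4]
t 25.4 tcp in tray mm [67.7 87.6 16.9] tool y angle from tray y deg 44.83 tilt [0.0005 0.0013] F [0.9 0.8 0.4] open 0.005
units to go (tool axes) [-0.44 -0.42  0.06]
```

```bash
python3 -m jog '[{"linear":[-0.15,-0.14,0.06],"dr":[0,0,0],"grip":0},{"linear":[-0.15,-0.14,0],"dr":[0,0,0],"grip":0},{"linear":[-0.14,-0.14,0],"dr":[0,0,0],"grip":0},{"linear":[0,0,0],"dr":[0,0,0],"grip":0}]'|grep contact; python3 st.py 93 86.7 15; python3 -m jog '[{"linear":[-0.045,-0.065,0],"dr":[0,0,0],"grip":0},{"linear":[-0.045,-0.065,0],"dr":[0,0,0],"grip":0},{"linear":[0,0,0],"dr":[0,0,0],"grip":0}]'|grep contact; python3 -m jog '[{"linear":[-0.045,-0.065,0],"dr":[0,0,0],"grip":0},{"linear":[0,0,0],"dr":[0,0,0],"grip":0}]'|grep contact; python3 st.py 93 86.7 15
```

```text
contact_force: [-0.8, -0.2, -0.3]
t 25.8 tcp in tray mm [86.7 87.6 14.9] tool y angle from tray y deg 44.79 tilt [0.0007 0.0011] F [-0.8 -0.2 -0.3] open 0.005
units to go (tool axes) [-0.13 -0.17 -0.  ]
contact_force: [0.1, -0.3, -1.3]
contact_force: [-0.5, -0.7, -0.4]
t 26.3 tcp in tray mm [92.6 85.8 14.3] tool y angle from tray y deg 44.84 tilt [ 0.0001 -0.0001] F [-0.5 -0.7 -0.4] open 0.006
units to go (tool axes) [-0.03  0.01 -0.02]
```

Now +y in small steps.

```bash
python3 -m jog '[{"linear":[-0.035,0.035,0],"dr":[0,0,0],"grip":0},{"linear":[0,0,0],"dr":[0,0,0],"grip":0}]'|grep contact;python3 -m jog '[{"linear":[-0.035,0.035,0],"dr":[0,0,0],"grip":0},{"linear":[0,0,0],"dr":[0,0,0],"grip":0}]'|grep contact; python3 st.py;python3 red.py | grep scene | head -1; python3 -m jog '[{"linear":[-0.035,0.035,0],"dr":[0,0,0],"grip":0},{"linear":[0,0,0],"dr":[0,0,0],"grip":0}]'|grep contact; python3 st.py; python3 red.py | grep scene | head -1
```

```text
contact_force: [-0.3, -0.0, -0.7]
contact_force: [-0.6, 1.0, 0.7]
t 26.7 tcp in tray mm [92.1 88.7 14.2] tool y angle from tray y deg 44.84 tilt [-0.0005 -0.0006] F [-0.6  1.   0.7] open 0.005
scene [372 192   5   6  19] [373.5 194.9] tray [124.1  94.9  20. ]
contact_force: [-2.8, 3.8, 2.3]
t 27.0 tcp in tray mm [91.9 89.8 14.1] tool y angle from tray y deg 44.84 tilt [-0.0011 -0.0014] F [-2.8  3.8  2.3] open 0.003
scene [371 192   5   6  21] [373.  194.8] tray [123.5  95.9  20. ]
```

```bash
python3 -m jog '[{"linear":[-0.035,0.035,0],"dr":[0,0,0],"grip":0},{"linear":[0,0,0],"dr":[0,0,0],"grip":0}]'|grep contact;python3 -m jog '[{"linear":[-0.035,0.035,0],"dr":[0,0,0],"grip":0},{"linear":[0,0,0],"dr":[0,0,0],"grip":0}]'|grep contact; python3 st.py;python3 red.py | grep scene | head -1; python3 -m jog '[{"linear":[-0.035,0.035,0],"dr":[0,0,0],"grip":0},{"linear":[0,0,0],"dr":[0,0,0],"grip":0}]'|grep contact; python3 st.py; python3 red.py | grep scene | head -1
```

```text
contact_force: [-5.3, 4.1, 4.2]
contact_force: [-7.6, 4.3, 5.5]
t 27.5 tcp in tray mm [91.3 91.2 13.8] tool y angle from tray y deg 44.84 tilt [-0.0022 -0.0047] F [-7.6  4.3  5.5] open 0.004
scene [371 192   5   6  22] [372.6 194.5] tray [123.4  97.1  20. ]
contact_force: [-9.5, 5.3, 5.9]
t 27.8 tcp in tray mm [91.1 91.5 13.4] tool y angle from tray y deg 44.83 tilt [-0.0029 -0.0071] F [-9.5  5.3  5.9] open 0.008
scene [371 192   5   6  23] [372.7 194.6] tray [123.5  96.8  20. ]
```

A reaction of about 9.5 N from the far wall and the tool stalling show the cup is seated. I'll retract straight off the face, lift and check.

```bash
python3 -m jog '[{"linear":[0.15,0,0],"dr":[0,0,0],"grip":0},{"linear":[0.4,0.2,0],"dr":[0,0,0],"grip":0},{"linear":[0.5,0,0],"dr":[0,0,0],"grip":0},{"linear":[0,0,-1],"dr":[0,0,0],"grip":0},{"linear":[0,0,-1],"dr":[0,0,0],"grip":0},{"linear":[0,0,-1],"dr":[0,0,0],"grip":0},{"linear":[0,0,-1],"dr":[0,0,0],"grip":0},{"linear":[0,0,-1],"dr":[0,0,0],"grip":0},{"linear":[1,0.3,0],"dr":[0,0,0],"grip":0},{"linear":[1,0.3,0],"dr":[0,0,0],"grip":0},{"linear":[1,0.3,0],"dr":[0,0,0],"grip":0},{"linear":[1,0.3,0],"dr":[0,0,0],"grip":0},{"linear":[1,0.3,0],"dr":[0,0,0],"grip":0},{"linear":[1,0.3,0],"dr":[0,0,0],"grip":0},{"linear":[1,0.3,0],"dr":[0,0,0],"grip":0},{"linear":[1,0.3,0],"dr":[0,0,0],"grip":0},{"linear":[1,0,0],"dr":[0,0,0],"grip":0},{"linear":[1,0,0],"dr":[0,0,0],"grip":0},{"linear":[0,0,0],"dr":[0,0,0],"grip":0},{"linear":[0,0,0],"dr":[0,0,0],"grip":0}]'|grep contact; python3 st.py; python3 red.py | grep "tray \[11[0-9].* \(9\|10\)"
python3 - <<'E'
import cv2,numpy as np
from plant import imaging
a=cv2.imread("pics/top0.png")[:,:,::-1].astype(int);b=imaging.snapshot("top")["image"].astype(int)
d=abs(a-b).sum(2)
print("change shaker",d[185:208,262:285].mean().round(1),"bowl",d[243:300,386:443].mean().round(1),"ref",d[340:360,300:400].mean().round(1))
E
```

```text
contact_force: [0.8, 0.8, 0.1]
t 29.9 tcp in tray mm [-198.   -83.2  164.8] tool y angle from tray y deg 44.95 tilt [0.0002 0.0028] F [0.8 0.8 0.1] open 0.002
scene [361 191  15   7  83] [368.2 194.2] tray [116.  102.8  20. ]
top [403 148  21  21 363] [413. 158.] tray [115.2 105.5  20. ]
change shaker 9.1 bowl 11.7 ref 33.2
```

The cup now measures about 30.5 mm beyond the strip and level with it in x. The shaker and bowl are unchanged, and the arm is clear.

```bash
python3 -c "
from plant import ctrl
print(ctrl.sign_off())"
```

```text
the job is handed in; nothing more can be done
None
```

The tea light was pushed to the far wall, slid along it into the corner pocket, and nudged fully home after drifting about 4 mm off the wall near the end; the shaker and bowl look unmoved, the arm is clear, and the job was handed in at about 30 s with no verdict returned.

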